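# Hang the cullet pail on the free double hook

## Task

With the steel pail of glass offcuts standing where it is on the bench, swing its folded-down wire bail up until it stands upright. Then hang the pail by the bail on the empty double hook of the rack, across both prongs, and leave it hanging still. Do not spill the offcuts, and leave the blue pail on the other hook, the glassware and the other bench things undisturbed.

Things in the scene. Friction and masses are not known exactly. Their poses are not given: they have to be found in the camera images.
- pail: Steel pail (0.3 to 0.6 kg with its glass offcuts), round, tapered: outside diameter 80 mm at the foot, 107 mm at the rolled rim, 89 mm high, walls 3 mm. Origin: centre of its underside, z up. Ears at its own y = +-54 mm carry the bail; the pivot line is parallel to its own y, 80 mm above the origin. 122 mm wide over the bail's pivots. The folded bail lies out to the pail's own -x side
- bail (a joint): Angle of the pail's wire bail about its pivot line, rad: 0 = folded down on a stop, pointing to the pail's own -x, 0.43 rad below level; 0.43 = level; 2.0 = upright above the pail; 4.0 = stop on the far side. Starts between 0 and 0.3. The pivots are a little stiff (0.02 N m): the bail stays where it is left, yet 0.6 N at its top bar moves it
- bail_top (a point): Middle of the bail's top bar, on its centreline. Stiff 6 mm wire, U-shaped: straight top bar 80 mm long, parallel to the pivot line and 74 mm from it; bends and legs widen to 116 mm at the pivots. Folded, the bar is 17 to 21 mm off the pail's wall, with free space under it down to the bench (its height is then 49 to 71 mm); upright, 154 mm above the pail's underside
- hook_a: The EMPTY double hook, left or right on the rack: two steel prongs 7 mm thick, 56 mm apart between centres. Origin: midway between them, level with their top, 235 mm above the bench. Own x points from tips to rack: level part x = -22 to +49 mm, upturned tips end at x = -43 mm, 18 mm higher; clip plate from x = +49 mm, its top 25 mm above the origin. A hung bail's centreline is at z = +3 mm
- hook_b: the other double hook, the same, on which the blue pail hangs; 160 mm to one side of hook_a along the bar
- rack: Fixed rack: steel flat bar 340 mm long along its own y, 40 mm high, centred 235 mm above the bench, on two green posts at own y = +-150 mm with feet 50 mm wide. Origin: on the bench below the bar's front face; the hooks' origins are 55 mm in front of it (own -x) at own y = +-80 mm. Rack and hooks face the robot within 0.2 rad
- hung_pail: blue pail of the same size as the steel one, hanging on hook_b by its upright bail; not to be disturbed (it may swing a little, less than 30 mm). Origin: centre of its underside
- goblet: amber glass goblet, diameter 52 mm, 122 mm high, loose, beside the pail (its +y side). Origin: centre of its underside
- vase: green glass vase, diameter 54 mm, 115 mm high, loose, beside the pail (its -y side). Origin: centre of its underside
- rod_stand: wooden block 90 x 46 x 40 mm (own x, y, z) with glass rods standing in it up to 205 mm above the bench, between the pail and the rack. Origin: centre of its underside
- frit_tin: red tin, diameter 60 mm, 62 mm high, on the bench under the rack's hooks. Origin: centre of its underside
- paddle: flat marvering paddle 223 mm long with a round wooden handle, lying on the bench, 22 mm high. Origin: on the bench, near the joint of blade (own +x) and handle
- block_mould: small dark wooden shaping block on a foot, diameter 66 mm, 82 mm high, at the left. Origin: centre of its underside
There are look-alikes about, which are no part of the job. What is shaped like the pail but green or orange is not meant.

How it is judged:
On the way:
1. the bail stands upright (joint within 0.3 rad of 2.0) while the pail stands level on the bench (value of joint bail between 1.7 and 2.3 rad and height (world z) of pail below 0.006 m and angle between pail's own z axis and vertical below 0.1 rad), for 0.3 s.
At the end, for the whole second after the job is handed in: The steel pail hangs still (under 0.08 m/s) by its bail on both prongs of the empty hook: middle of the top bar within 15 mm of the middle between them, behind the upturned tips, resting on the prongs (height within 7 mm); pail off the bench, within 0.3 rad of level; blue pail still hung (x of bail_top in the frame of hook_a between -0.03 and 0.045 m and y of bail_top in the frame of hook_a between -0.015 and 0.015 m and z of bail_top in the frame of hook_a between -0.002 and 0.01 m and contact force between pail and hook_a above 1 N and height (world z) of pail above 0.05 m and angle between pail's own z axis and vertical below 0.3 rad and linear speed of pail below 0.08 m/s and distance between hung_pail and hook_b below 0.17 m); the robot touches nothing.
It fails at once if the steel pail tips more than 0.6 rad and spills (angle between pail's own z axis and vertical above 0.6 rad).
It fails at once if the steel pail is shoved more than 60 mm over the bench (distance of pail from where it was at the start of the episode above 0.06 m and height (world z) of pail below 0.004 m).
It fails at once if the hung blue pail is knocked (30 mm) (distance of hung_pail from where it was at the start of the episode above 0.03 m).
It fails at once if one of these is pushed more than 20 mm or tipped over 0.35 rad: the amber goblet, the green vase, the stand of glass rods, the red tin, the paddle, the wooden block (distance of any of goblet, vase, rod_stand, frit_tin, paddle, block_mould from where it was at the start of the episode above 0.02 m or angle between any of goblet, vase, rod_stand, frit_tin, paddle, block_mould's own z axis and vertical above 0.35 rad).
It also fails if it takes over 64 s, if anything falls off the work surface, if the arm or the gripper's body presses on something with over 40 N, if the wrist force passes 120 N, or if a joint passes its speed limit or range.

## Robot

A 6-joint arm with a two-finger parallel gripper is mounted at the origin on the work surface. World frame = base frame: x ahead of the robot, y to its left, z up, the work surface at z = 0. Lengths are in m, angles in rad, forces in N, time in s.
With the tool pointing down it reaches from about 0.3 to 0.875 m from the base axis. Payload 6.4 kg.
Tool frame: the origin (TCP) lies on the centre line of the jaws, within the pads' length; the fingertips stand 22 mm ahead of it and the grasp point (between the pads) lies 3 mm ahead of it; z points along the fingers, y is the direction in which the jaws open and shut (so a half turn about z gives the same grasp; the last joint's range is limited). The gripper opens to 85 mm and grips with 20 to 120 N. Pads are 22 mm wide; open, the fingers measure 114 mm over their backs; the gripper's body (76 mm by 85 mm) begins 54 mm behind the grasp point. The pads swing forward as they close: fully open they stand 13 mm farther back than shut.
Start: joints at [0.988, 0.181, 1.607, -0, 1.354, -0.206], TCP at [0.212, 0.535, 0.226] pointing down, gripper open.
Joint ranges: [-2.99, 2.99], [-0.89, 2.07], [0.3, 2.58], [-1.14, 4.28], [0, 2.63], [-3.12, 3.12]. Speed limits (rad/s): [2.57, 2.57, 3.01, 3.14, 3.14, 3.14].

## Interface

Orientations are given as a unit quaternion [x, y, z, w].
In Python, from station import * gives the robot as it stands. Calls block until the motion is done:
- reach(position, orientation): joint-space move of the TCP to a pose.
- move_straight(position, rate=0.15, orientation=None): straight line of the TCP; orientation=None keeps the orientation; rate is the mean speed in m/s.
- goto_joints(angles): joint-space move.
- grip(opening, squeeze=None): finger opening in m; squeeze is the grip in N (None keeps the last); returns when the fingers have stopped.
- pause(seconds).
- inverse_kinematics(position, orientation): joint angles nearest the present ones, or None.
- sense(): the state.
- capture(name): name is "scene" or "side" or "wrist"; returns a dict with "color" (384x512x3 uint8, red, green, blue), "depth" (384x512 float32, m along the optical axis (not along the pixel's ray), 0 where there is no reading), "fx", "fy", "cx", "cy" (pixels), "pose" (4x4, takes a point from camera to world coordinates). Camera axes: x right, y up, looking along -z (the intrinsics and any distortion apply to the point x, -y, -z); pixel columns grow to the right and rows downward; lengths in m; the calibration is good to about 2 mm. A picture is of the moment at which its call begins.
A pose or a line that the arm cannot do raises MotionError and nothing moves.
- job_done(): hands the job in, once; it reports no verdict.
The state is a dict: "time_s": time; "joint_positions": joint angles; "joint_velocities": joint speeds; "joint_efforts": joint torques, N m; "tcp_pos": TCP position; "tcp_rot": TCP orientation; "contact_force": force on the tool from outside, world axes, zero at the start; "ft_torque": the same for the moment, N m; "opening": finger opening in m.
Only numpy, scipy, OpenCV 4.12 (cv2) and the standard library are available. Lean on these libraries where they do the work, as an engineer would, in place of code of your own. Each camera call takes 0.05 s, during which the arm holds its last target.

## Working session

There is one attempt and no reset: what is moved stays moved. The work goes in short steps, each a Python script; the robot and the scene stay as the last script left them, time stands still between calls to the robot, and variables do not carry over. Pictures are saved under pics/ and viewed, and the job is handed in when it is done.

```bash
ls; mkdir -p pics; cat > h.py <<'E'
import numpy as np, cv2, pickle
from station import *
def snap(name,tag):
    c=capture(name); pickle.dump(c,open(f'pics/{tag}.pkl','wb'))
    cv2.imwrite(f'pics/{tag}.png',cv2.cvtColor(c['color'],cv2.COLOR_RGB2BGR)); return c
def load(tag): return pickle.load(open(f'pics/{tag}.pkl','rb'))
def world(c):
    h,w=c['depth'].shape; u,v=np.meshgrid(np.arange(w),np.arange(h)); d=c['depth'].astype(float)
    P=np.stack([(u-c['cx'])/c['fx']*d,-(v-c['cy'])/c['fy']*d,-d],-1)
    W=P@c['pose'][:3,:3].T+c['pose'][:3,3]; W[d==0]=np.nan; return W
def crop(tag,u0,v0,u1,v1,out,s=4):
    im=cv2.imread(f'pics/{tag}.png')[v0:v1,u0:u1]; cv2.imwrite(f'pics/{out}.png',cv2.resize(im,None,fx=s,fy=s,interpolation=cv2.INTER_CUBIC))
E
python3 - <<'E'
from h import *
for n in ['scene','side','wrist']:
    c=snap(n,n+'0'); print(n,[c[k] for k in('fx','fy','cx','cy')],c['pose'].round(3).tolist(),[k for k in c])
print(sense())
E
```

```text
pics
scene [411.1656535267578, 411.1656535267578, 255.3477041793554, 193.7569300126064] [[-0.751, -0.467, 0.466, 1.128], [0.66, -0.532, 0.531, 0.638], [0.0, 0.706, 0.708, 0.989], [0.0, 0.0, 0.0, 1.0]] ['color', 'depth', 'fx', 'fy', 'cx', 'cy', 'pose']
side [429.81745611512895, 429.81745611512895, 256.9236065255189, 189.9440426582879] [[0.681, 0.533, -0.503, -0.033], [-0.732, 0.476, -0.487, -0.572], [-0.02, 0.699, 0.715, 1.041], [0.0, 0.0, 0.0, 1.0]] ['color', 'depth', 'fx', 'fy', 'cx', 'cy', 'pose']
wrist [317.0217895122254, 317.0217895122254, 254.04972535423886, 192.1225050087391] [[0.369, -0.889, -0.273, 0.141], [0.93, 0.352, 0.11, 0.562], [-0.001, -0.294, 0.956, 0.373], [0.0, 0.0, 0.0, 1.0]] ['color', 'depth', 'fx', 'fy', 'cx', 'cy', 'pose']
{'time_s': 0.15, 'joint_positions': array([ 9.87691188e-01,  1.81390191e-01,  1.60776879e+00,  7.62868778e-06,
        1.35381404e+00, -2.06289444e-01]), 'joint_velocities': array([ 0.0005721 , -0.00323156, -0.00536063, -0.00105227,  0.00149551,
        0.00031233]), 'joint_efforts': array([ 7.66465728e-04, -4.45267296e+01, -3.51689923e+01, -4.09073382e-04,
        5.95247227e-03,  2.31477446e-05]), 'tcp_pos': array([0.21131119, 0.53430067, 0.22538459]), 'tcp_rot': array([ 1.87295921e-01,  9.82303294e-01, -6.35685588e-04, -2.68833537e-04]), 'contact_force': array([-0.59367946,  0.15198339, -0.25831178]), 'ft_torque': array([-0.02752103, -0.0059313 , -0.01815998]), 'opening': 0.08560373838293028}
```

View pics/scene0.png

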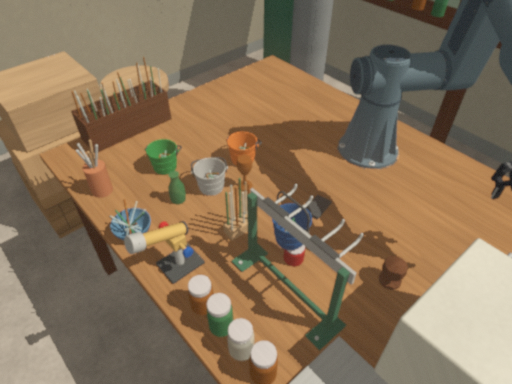

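View pics/side0.png

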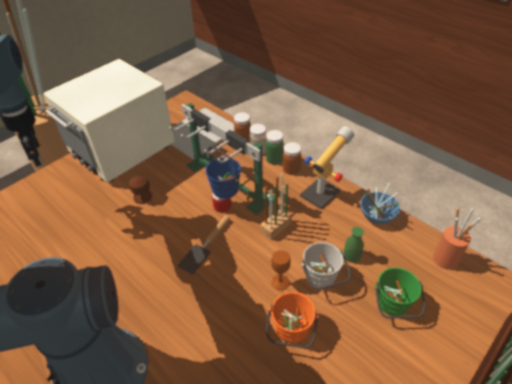

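View pics/wrist0.png

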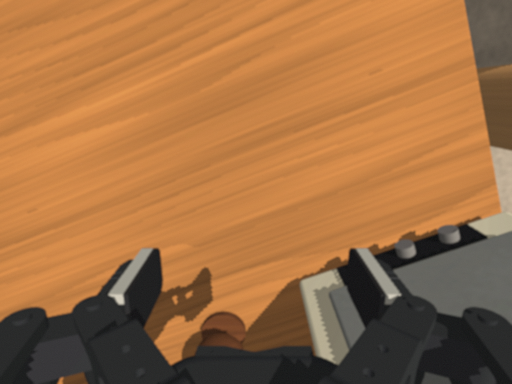

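```bash
python3 - <<'E'
from h import *
crop('scene0',130,110,260,220,'c1',6); crop('side0',150,90,300,240,'c2',4)
crop('scene0',225,170,375,290,'c3',5); crop('side0',260,210,400,330,'c4',5)
E
```

```text
(no output)
```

View pics/c1.png

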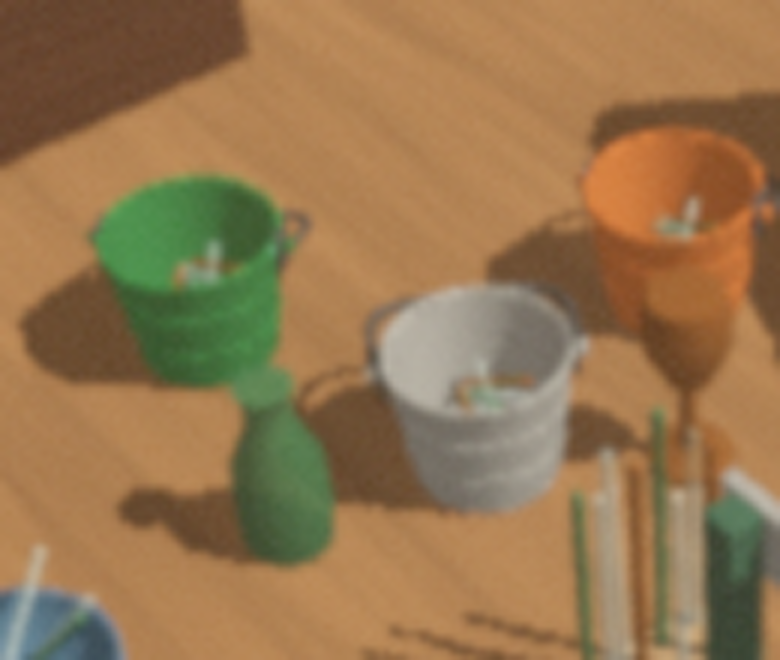

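View pics/c2.png

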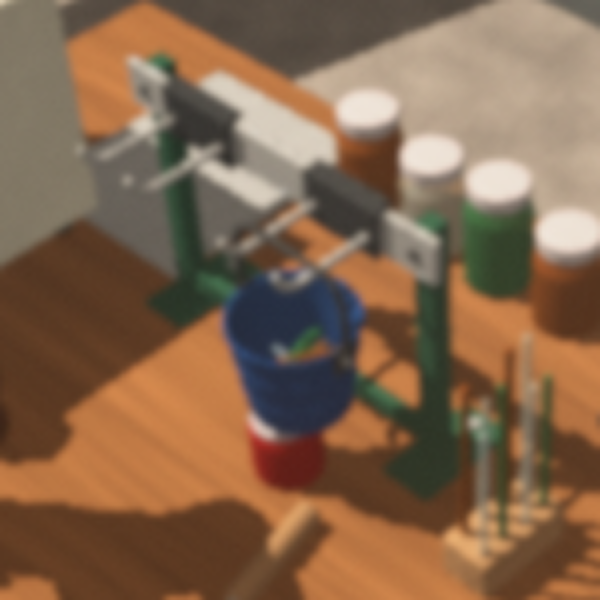

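View pics/c3.png

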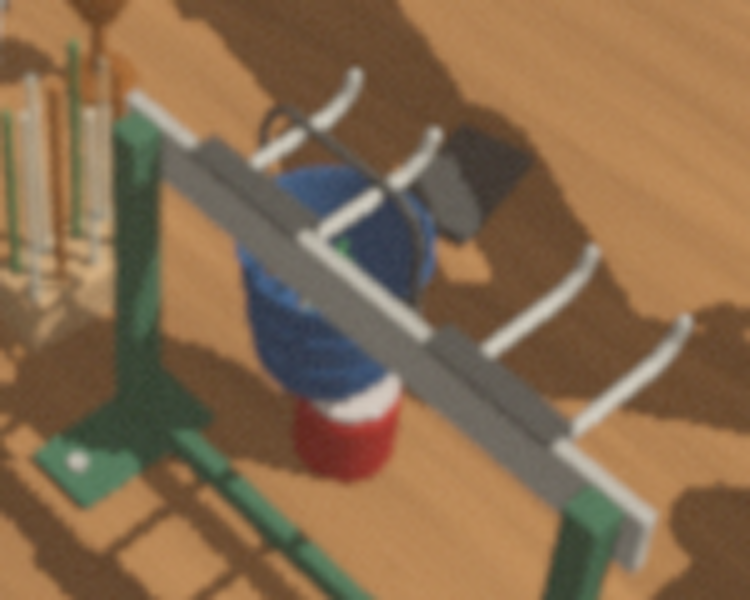

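View pics/c4.png

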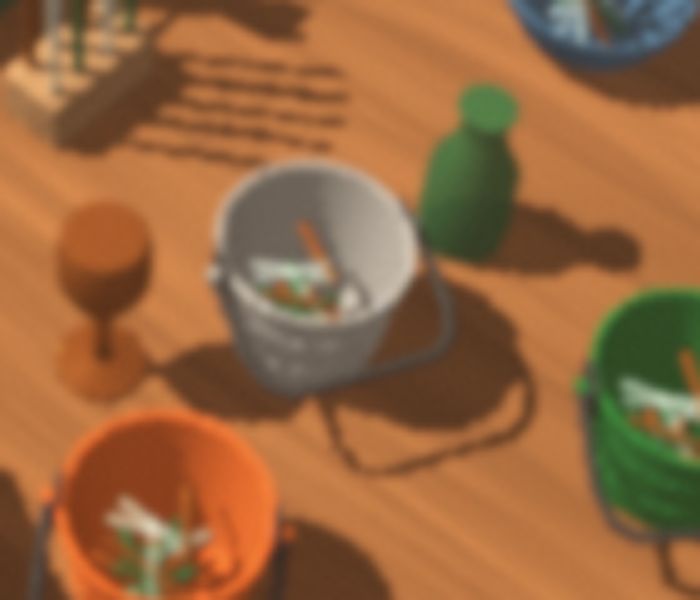

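```bash
python3 - <<'E'
from h import *
from scipy.optimize import least_squares
for tag,box in(('side0',(295,235,360,295)),('scene0',(185,150,235,200))):
    c=load(tag);W=world(c);u0,v0,u1,v1=box
    p=W[v0:v1,u0:u1].reshape(-1,3);col=c['color'][v0:v1,u0:u1].reshape(-1,3).astype(int)
    g=(col.max(1)-col.min(1)<40)&(abs(p[:,2]-.087)<.006)
    q=p[g];  f=least_squares(lambda a:np.hypot(q[:,0]-a[0],q[:,1]-a[1])-a[2],[*q.mean(0)[:2],.05],loss='soft_l1',f_scale=.003)
    print(tag,len(q),f.x, np.sqrt((f.fun**2).mean()), q[:,2].max())
    def px(u,v): return W[v,u].round(3)
c=load('side0');W=world(c)
# bail map: dark pixels above the bench
u0,v0,u1,v1=295,235,360,300
for v in range(v0,v1):
    for u in range(u0,u1):
        col=c['color'][v,u].astype(int)
        if col.max()-col.min()<30 and col.max()<115 and .03<W[v,u,2]<.1: print((u,v),W[v,u].round(3),col)
for nm,pts in(('side0',[(322,285),(330,287)]),):pass
# small objects
for tag,n,u,v in [('side0','goblettop',281,257),('side0','vasetop',357,231),('scene0','vasetop',175,175),('side0','tin',221,203),('side0','mould',140,184),('scene0','mould',395,265),('side0','rods',276,225)]:
    print(tag,n,world(load(tag))[v,u].round(3))
E
```

```text
side0 198 [ 0.56861781 -0.22667849  0.05115031] 0.021132074408311833 0.09273428501259784
scene0 205 [ 0.57055765 -0.22552776  0.05074511] 0.003073734476035577 0.09290558581956576
(358, 238) [ 0.679 -0.264  0.099] [64 72 44]
(359, 238) [ 0.687 -0.263  0.092] [65 71 43]
(358, 239) [ 0.681 -0.264  0.093] [63 72 43]
(359, 239) [ 0.685 -0.265  0.091] [63 70 42]
(359, 240) [ 0.686 -0.265  0.085] [63 71 43]
(358, 241) [ 0.684 -0.264  0.082] [64 73 44]
(359, 241) [ 0.686 -0.266  0.082] [62 70 42]
(358, 242) [ 0.682 -0.266  0.081] [63 72 43]
(359, 242) [ 0.684 -0.267  0.08 ] [62 69 41]
(358, 243) [ 0.68  -0.267  0.08 ] [62 71 42]
(359, 243) [ 0.685 -0.268  0.075] [62 70 42]
(358, 244) [ 0.678 -0.268  0.077] [61 70 42]
(359, 244) [ 0.684 -0.269  0.073] [61 70 41]
(317, 245) [ 0.599 -0.187  0.078] [113 102  91]
(318, 245) [ 0.602 -0.188  0.076] [112 101  91]
(319, 245) [ 0.603 -0.191  0.078] [111 100  90]
(320, 245) [ 0.604 -0.193  0.079] [111 101  90]
(321, 245) [ 0.607 -0.194  0.077] [112 102  92]
(322, 245) [ 0.61  -0.196  0.076] [113 103  92]
(357, 245) [ 0.676 -0.267  0.075] [62 73 44]
(35
[... 23122 characters left out ...]
 80 70]
(322, 287) [ 0.506 -0.274  0.069] [90 78 69]
(323, 287) [ 0.509 -0.276  0.067] [88 76 66]
(324, 287) [ 0.511 -0.277  0.066] [84 71 61]
(325, 287) [ 0.513 -0.279  0.065] [83 68 58]
(326, 287) [ 0.516 -0.281  0.064] [81 64 52]
(316, 288) [ 0.494 -0.264  0.067] [87 72 61]
(317, 288) [ 0.495 -0.267  0.069] [88 75 64]
(318, 288) [ 0.497 -0.269  0.069] [89 77 67]
(319, 288) [ 0.5   -0.27   0.066] [90 77 68]
(320, 288) [ 0.5   -0.272  0.069] [89 74 63]
side0 goblettop [ 0.476 -0.159  0.124]
side0 vasetop [ 0.69  -0.252  0.11 ]
scene0 vasetop [ 0.688 -0.244  0.117]
side0 tin [0.553 0.155 0.041]
side0 mould [0.416 0.384 0.075]
scene0 mould [0.429 0.405 0.084]
side0 rods [ 0.602 -0.033  0.038]
```

```bash
python3 - <<'E'
from h import *
for tag,box in(('side0',(165,95,275,160)),('scene0',(240,180,375,270))):
    c=load(tag);W=world(c);u0,v0,u1,v1=box
    p=W[v0:v1,u0:u1].reshape(-1,3);col=c['color'][v0:v1,u0:u1].reshape(-1,3).astype(int)
    g=(p[:,2]>.222)&(p[:,2]<.275); q=p[g]
    print(tag,len(q),q.min(0),q.max(0))
    # raster top view map
    im=np.zeros((600,800,3),np.uint8)
    xs=((q[:,1]-.0)*-1600+700).astype(int); ys=(600-(q[:,0]-.4)*1600).astype(int)
    for a,b,k in zip(xs,ys,col[g]): cv2.circle(im,(int(a),int(b)),2,tuple(int(t) for t in k[::-1]),-1)
    cv2.imwrite(f'pics/top_{tag}.png',im)
E
```

```text
side0 1312 [0.53821454 0.06587976 0.22205492] [0.66661153 0.40860614 0.26306397]
scene0 2045 [0.5413181  0.06624429 0.2220305 ] [0.66551449 0.39513687 0.26704238]
```

View pics/top_scene0.png

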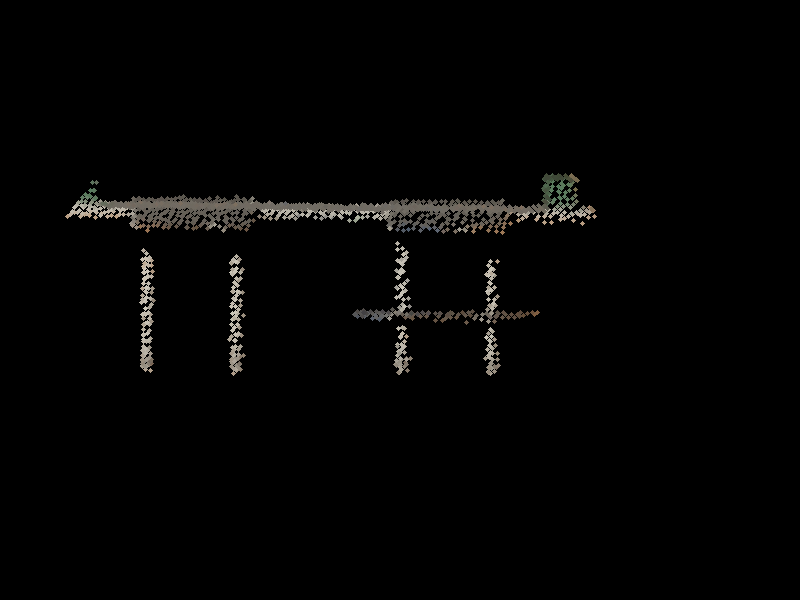

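View pics/top_side0.png

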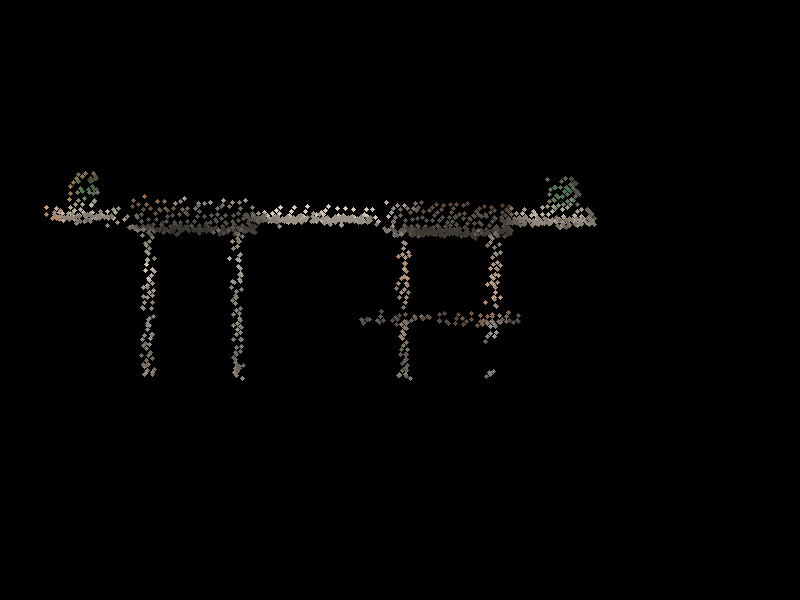

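```bash
cat >> h.py <<'E'
from scipy.spatial.transform import Rotation as R
yaw=np.deg2rad(58.3); e=np.array([np.cos(yaw),np.sin(yaw),0]); b=np.array([-e[1],e[0],0]); k=np.array([0,0,1.])
P=np.array([.570,-.226,.080])
def quat(z,y): 
    x=np.cross(y,z); return R.from_matrix(np.stack([x,y,z],1)).as_quat()
def pushpose(phi,t,d=0.,p=.012,sgn=1,back=0.):
    tz=np.cos(t)*e-np.sin(t)*k; n=np.sin(t)*e+np.cos(t)*k
    B=P+.074*(-np.cos(phi)*e+np.sin(phi)*k)
    return B-tz*(.022-p+back)-n*(.014+d), quat(tz,sgn*b)
E
python3 - <<'E'
from h import *
for n,tag,box in(('orange','side0',(265,285,320,350)),('green','side0',(370,265,425,320)),('gobl','side0',(265,240,295,295)),('gobl','scene0',(225,150,260,195))):
    c=load(tag);W=world(c);u0,v0,u1,v1=box;p=W[v0:v1,u0:u1].reshape(-1,3);q=p[p[:,2]>(.08 if n!='gobl' else .1)]
    print(n,len(q),q.min(0).round(3),q.max(0).round(3))
print(sense()['joint_positions'].round(2))
for t in (.5,.7,.85):
  for s in(1,-1):
    for a in (-.2,.6,1.57):
        for bk in(0,.1): 
            j=inverse_kinematics(*pushpose(a,t,sgn=s,back=bk)); print(t,s,a,bk,None if j is None else np.round(j,2))
top=P+[0,0,.074+.0]
for s in(1,-1):
    j=inverse_kinematics(top,quat(-k,s*e)); print('grasp',s,None if j is None else np.round(j,2))
    j=inverse_kinematics([.583,.3175,.24],quat(-k,s*np.array([1,0,0]))); print('hook',s,None if j is None else np.round(j,2))
E
```

```text
orange 337 [ 0.341 -0.32   0.08 ] [ 0.448 -0.215  0.094]
green 330 [ 0.578 -0.471  0.08 ] [ 0.686 -0.366  0.093]
gobl 302 [ 0.452 -0.181  0.1  ] [ 0.5   -0.134  0.125]
gobl 412 [ 0.457 -0.178  0.101] [0.661 0.097 0.262]
[ 0.99  0.18  1.61  0.    1.35 -0.21]
0.5 1 -0.2 0 [-1.15  0.81  1.48  0.82  1.63  2.25]
0.5 1 -0.2 0.1 [-1.25  0.79  1.38  0.76  1.77  2.27]
0.5 1 0.6 0 [-1.13  0.71  1.51  0.83  1.67  2.31]
0.5 1 0.6 0.1 [-1.24  0.7   1.4   0.78  1.81  2.33]
0.5 1 1.57 0 [-1.05  0.62  1.57  0.88  1.63  2.37]
0.5 1 1.57 0.1 [-1.17  0.6   1.48  0.82  1.78  2.39]
0.5 -1 -0.2 0 [-1.15  0.81  1.48  0.82  1.63 -0.89]
0.5 -1 -0.2 0.1 [-1.25  0.79  1.38  0.76  1.77 -0.87]
0.5 -1 0.6 0 [-1.13  0.71  1.51  0.83  1.67 -0.83]
0.5 -1 0.6 0.1 [-1.24  0.7   1.4   0.78  1.81 -0.81]
0.5 -1 1.57 0 [-1.05  0.62  1.57  0.88  1.63 -0.77]
0.5 -1 1.57 0.1 [-1.17  0.6   1.48  0.82  1.78 -0.75]
0.7 1 -0.2 0 [-1.1   0.69  1.53  0.71  1.49  2.32]
0.7 1 -0.2 0.1 [-1.2   0.64  1.45  0.66  1.65  2.34]
0.7 1 0.6 0 [-1.08  0.59  1.55  0.72  1.55  2.38]
0.7 1 0.6 0.1 [-1.18  0.56  1.45  0.67  1.71  2.4 ]
0.7 1 1.57
[... 531 characters left out ...]
1.04  0.52  1.57  0.63  1.46  2.45]
0.85 1 0.6 0.1 [-1.13  0.46  1.48  0.59  1.63  2.47]
0.85 1 1.57 0 [-0.95  0.44  1.61  0.66  1.45  2.54]
0.85 1 1.57 0.1 [-1.05  0.38  1.52  0.62  1.62  2.56]
0.85 -1 -0.2 0 [-1.05  0.61  1.57  0.63  1.4  -0.75]
0.85 -1 -0.2 0.1 [-1.14  0.54  1.49  0.58  1.56 -0.73]
0.85 -1 0.6 0 [-1.04  0.52  1.57  0.63  1.46 -0.69]
0.85 -1 0.6 0.1 [-1.13  0.46  1.48  0.59  1.63 -0.67]
0.85 -1 1.57 0 [-0.95  0.44  1.61  0.66  1.45 -0.6 ]
0.85 -1 1.57 0.1 [-1.05  0.38  1.52  0.62  1.62 -0.58]
grasp 1 [-0.57  0.33  1.57 -0.    1.24 -1.59]
hook 1 [ 0.32  0.37  1.35 -0.    1.43  0.32]
grasp -1 [-0.57  0.33  1.57 -0.    1.24  1.55]
hook -1 [ 0.32  0.37  1.35 -0.    1.43 -2.82]
```

```bash
python3 - <<'E'
from h import *
import time
reach([.22,.30,.42],sense()['tcp_rot'])
t=.7
p,q=pushpose(-.2,t,d=.010,sgn=-1,back=.09)
reach(p+[-.03,-.03,.15],q); grip(0.0)
print(sense()['time_s'],sense()['opening'])
move_straight(p,.15)
s=sense();print(s['time_s'],s['tcp_pos']-p,s['contact_force'])
snap('side','side1');snap('wrist','wrist1');crop('side1',240,190,440,340,'c5',4)
E
```

```text
4.7833 3.569628359972373e-05
5.975 [ 0.00018546 -0.00086954  0.00098472] [-0.20845704 -0.70455814  0.90093846]
```

View pics/c5.png

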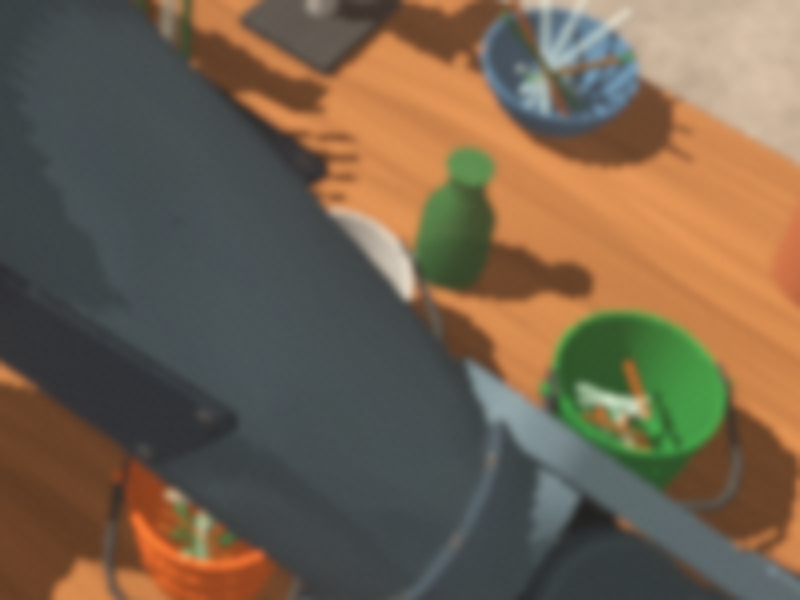

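View pics/wrist1.png

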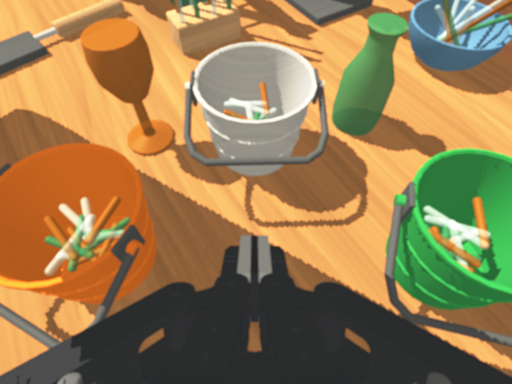

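Wrist view: the steel pail's bail bar is centred (mid at about (256,160)) and level in the image, with the closed fingers (255,250) aligned below it. I'll check the bar position in depth, then push in.

```bash
python3 - <<'E'
from h import *
c=load('wrist1');W=world(c)
for u in(215,235,256,275,295):
    col=W[152:168,u]; i=np.nanargmin(np.where(col[:,2]>.05,np.linalg.norm(col-c['pose'][:3,3],axis=1),9)); print(u,152+i,col[i].round(4), ((col[i]-P)@e).round(4),((col[i]-P)@b).round(4))
E
```

```text
215 162 [ 0.5045 -0.2748  0.0691] -0.0759 0.0301
235 162 [ 0.5183 -0.2821  0.0678] -0.0749 0.0145
256 159 [ 0.5332 -0.2895  0.0697] -0.0734 -0.002
275 162 [ 0.5448 -0.2991  0.0685] -0.0754 -0.0169
295 161 [ 0.5589 -0.3063  0.0681] -0.0741 -0.0328
```

```bash
python3 - <<'E'
from h import *
t=.7
p,q=pushpose(-.2,t,d=.010,sgn=-1); move_straight(p,.1)
print(sense()['contact_force'].round(2))
for a in np.linspace(-.2,1.57,12):
    p,q=pushpose(a,t,sgn=-1); move_straight(p,.08); s=sense(); print(round(a,2),s['time_s'],s['contact_force'].round(2))
snap('wrist','wrist2')
p2,q=pushpose(1.57,t,d=.006,sgn=-1);move_straight(p2,.05)
p2,q=pushpose(1.57,t,d=.006,sgn=-1,back=.09);move_straight(p2,.15)
snap('wrist','wrist3');snap('scene','scene3');snap('side','side3');print(sense()['time_s'])
E
```

```text
[ 0.27 -0.62 -0.02]
-0.2 7.4 [-0.13 -0.88  0.19]
-0.04 7.7 [-0.3   0.22 -0.7 ]
0.12 8.0 [0.47 0.76 0.39]
0.28 8.3 [-0.55  0.69  0.49]
0.44 8.6 [-0.21  0.12  0.08]
0.6 8.9 [ 0.08  0.29 -0.56]
0.77 9.2 [ 0.59  0.12 -0.31]
0.93 9.5 [-0.86  0.22 -0.1 ]
1.09 9.8 [ 0.67  0.39 -0.17]
1.25 10.1 [ 0.12 -0.81 -0.2 ]
1.41 10.4 [ 0.1  -0.01 -0.03]
1.57 10.7 [ 0.11 -0.25  0.46]
11.9167
```

View pics/wrist3.png

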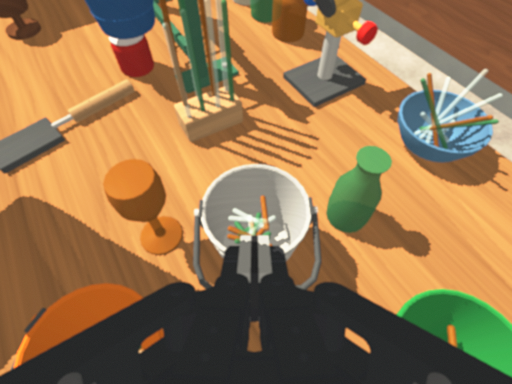

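View pics/scene3.png

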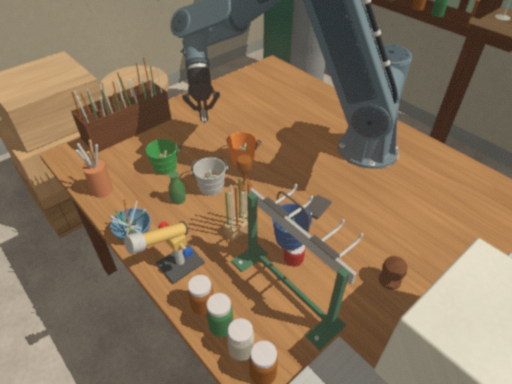

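View pics/wrist2.png

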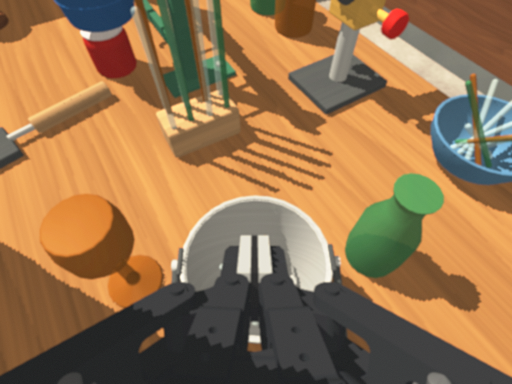

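```bash
python3 - <<'E'
from h import *
s=sense(); print(s['tcp_pos'],R.from_quat(s['tcp_rot']).as_matrix().round(3)); print(pushpose(1.57,.7,d=.006,sgn=-1,back=.09))
crop('scene3',180,140,240,200,'c6',8)
c=load('wrist3');print(c['pose'].round(3))
W=world(c)
for u,v in[(203,262),(314,270),(255,235),(200,240),(316,240)]: print(u,v,W[v-2:v+3,u-2:u+3].reshape(-1,3)[:,2].round(3).max(),W[v,u].round(3))
E
```

```text
[ 0.52303825 -0.30090017  0.20231058] [[ 0.339  0.851  0.401]
 [ 0.547 -0.525  0.652]
 [ 0.765 -0.002 -0.643]]
(array([ 0.52300838, -0.30208591,  0.2031249 ]), array([ 0.79186607,  0.44165255,  0.36835303, -0.20544391]))
[[ 0.85   0.443 -0.284  0.489]
 [-0.526  0.715 -0.461 -0.357]
 [-0.001  0.542  0.841  0.355]
 [ 0.     0.     0.     1.   ]]
203 262 0.001 [ 0.507 -0.213 -0.001]
314 270 0.073 [ 0.587 -0.302  0.07 ]
255 235 0.219 [ 0.565 -0.235  0.049]
200 240 0.077 [ 0.511 -0.222  0.075]
316 240 0.078 [ 0.604 -0.281  0.077]
```

View pics/c6.png

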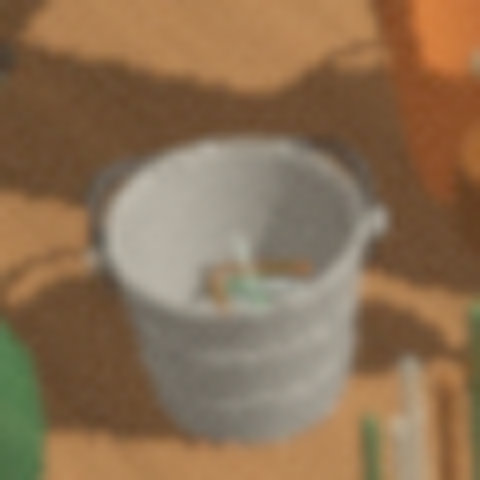

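```bash
python3 - <<'E'
from h import *
for tag,pp in(('wrist1',pushpose(-.2,.7,d=.010,sgn=-1,back=.09)),('wrist2',pushpose(1.57,.7,sgn=-1))):
    c=load(tag);W=world(c);T=R.from_quat(pp[1])
    for v in range(226,262,3):
        print(tag,v,c['depth'][v,250].round(3),T.inv().apply(W[v,[245,250,262]]-pp[0]).round(4).tolist())
E
```

```text
wrist1 226 0.296 [[-0.0416, -0.0078, 0.1232], [-0.0422, -0.0032, 0.1245], [-0.0421, 0.008, 0.1243]]
wrist1 229 0.294 [[-0.0437, -0.0078, 0.1209], [-0.0439, -0.0032, 0.1214], [-0.044, 0.0079, 0.1217]]
wrist1 232 0.29 [[-0.0454, -0.0077, 0.118], [-0.0451, -0.0031, 0.1175], [-0.0457, 0.0079, 0.1187]]
wrist1 235 0.291 [[-0.0478, -0.0077, 0.1167], [-0.048, -0.0031, 0.1172], [-0.0475, 0.0078, 0.1162]]
wrist1 238 0.149 [[0.011, -0.004, -0.0133], [0.011, -0.0016, -0.0133], [0.0102, 0.004, -0.0116]]
wrist1 241 0.146 [[0.0106, -0.0039, -0.0156], [0.0108, -0.0016, -0.0161], [0.0111, 0.0039, -0.0167]]
wrist1 244 0.143 [[0.011, -0.0038, -0.0194], [0.0111, -0.0016, -0.0197], [0.0109, 0.0038, -0.0194]]
wrist1 247 0.139 [[0.0112, -0.0037, -0.0229], [0.0113, -0.0015, -0.0231], [0.0106, 0.0038, -0.0216]]
wrist1 250 0.138 [[0.0107, -0.0037, -0.0247], [0.0109, -0.0015, -0.0251], [0.0114, 0.0037, -0.026]]
wrist1 253 0.134 [[0.0106, -0.0036, -0.0272], [0.0116, -0.0015, -0.029], [0.0108, 0.0036, -0.0277]]
wrist1 256 0.132 [[0.0112, -0.0035, -0.0309], [0.0112, -0.0015, -0.031], [0.0107, 0.0036, -0.0301]]
wr
[... 599 characters left out ...]

wrist2 241 0.145 [[0.0113, -0.0047, -0.0154], [0.0115, -0.0024, -0.0158], [0.0111, 0.0031, -0.015]]
wrist2 244 0.143 [[0.011, -0.0047, -0.0178], [0.0111, -0.0024, -0.0179], [0.0114, 0.003, -0.0186]]
wrist2 247 0.14 [[0.0109, -0.0046, -0.0206], [0.0109, -0.0024, -0.0205], [0.0112, 0.0029, -0.0212]]
wrist2 250 0.137 [[0.0111, -0.0045, -0.0238], [0.0112, -0.0023, -0.0239], [0.0112, 0.0029, -0.024]]
wrist2 253 0.135 [[0.0113, -0.0044, -0.0268], [0.0108, -0.0023, -0.0259], [0.0114, 0.0028, -0.027]]
wrist2 256 0.132 [[0.0115, -0.0043, -0.0298], [0.0111, -0.0023, -0.029], [0.0108, 0.0027, -0.0285]]
wrist2 259 0.129 [[0.0112, -0.0043, -0.0318], [0.0115, -0.0022, -0.0323], [0.0113, 0.0027, -0.0319]]
```

```bash
python3 - <<'E'
from h import *
c=load('wrist0');W=world(c);T=R.from_quat([.187295921,.982303294,-.000635686,-.000268834])
o=np.array([0.21131119, 0.53430067, 0.22538459])
for u in(352,358,364,370):
  for v in range(246,300,6): print(u,v,T.inv().apply(W[v,u]-o).round(4))
cp=load('wrist1');pp=pushpose(-.2,.7,d=.010,sgn=-1,back=.09)
for c,T,o in((c,T,o),(cp,R.from_quat(pp[1]),pp[0])):
  print('cam in tool',T.inv().apply(c['pose'][:3,3]-o), (T.inv().as_matrix()@c['pose'][:3,:3]).round(3))
crop('side3',240,180,440,330,'c7',4)
E
```

```text
352 246 [-0.1129  0.1271  0.2259]
352 252 [ 0.0091  0.043  -0.0217]
352 258 [ 0.0071  0.0426 -0.0235]
352 264 [ 0.0045  0.0427 -0.024 ]
352 270 [ 0.002   0.0427 -0.0248]
352 276 [-0.0005  0.0427 -0.0256]
352 282 [-0.0029  0.0426 -0.0266]
352 288 [-0.0061  0.043  -0.0264]
352 294 [-0.0077  0.0425 -0.0285]
358 246 [-0.1127  0.1347  0.2255]
358 252 [ 0.0116  0.0439 -0.0264]
358 258 [ 0.0108  0.0429 -0.0301]
358 264 [ 0.0086  0.0428 -0.0311]
358 270 [ 0.0055  0.0432 -0.0307]
358 276 [ 0.0032  0.0431 -0.0315]
358 282 [ 0.0013  0.0428 -0.0331]
358 288 [-0.0011  0.0428 -0.0338]
358 294 [-0.0027  0.0424 -0.0355]
364 246 [-0.1122  0.1422  0.2246]
364 252 [ 0.0115  0.0466 -0.0262]
364 258 [ 0.0113  0.045  -0.031 ]
364 264 [ 0.0113  0.0434 -0.0358]
364 270 [ 0.0099  0.0428 -0.0381]
364 276 [ 0.0075  0.0429 -0.0384]
364 282 [ 0.0052  0.0429 -0.0391]
364 288 [ 0.0034  0.0426 -0.0405]
364 294 [ 0.0011  0.0427 -0.041 ]
370 246 [-0.1126  0.1502  0.2252]
370 252 [-0.1217  0.1515  0.2261]
370 258 [ 0.0114  0.0474 -0.0312]
370 264 [ 0.0105  0.0463 -0.0344]
370 270 [ 0.0116  0.044  -0.0409]
370 276 [ 0.0112  0.0428 -0.0443]
370 282 [ 0.0094  0.0426 -0.0456]
370 288 [ 0.0076  0.0423 -0.0467]
370 294 [ 0.0051  0.0426 -0.0468]
cam in tool [ 0.07557617 -0.00017384 -0.14764038] [[-0.001  0.956  0.294]
 [ 1.     0.001  0.   ]
 [ 0.     0.294 -0.956]]
cam in tool [ 7.55347273e-02 -4.96537757e-05 -1.49074307e-01] [[ 0.001  0.955  0.295]
 [ 1.    -0.    -0.002]
 [-0.002  0.295 -0.955]]
```

View pics/c7.png

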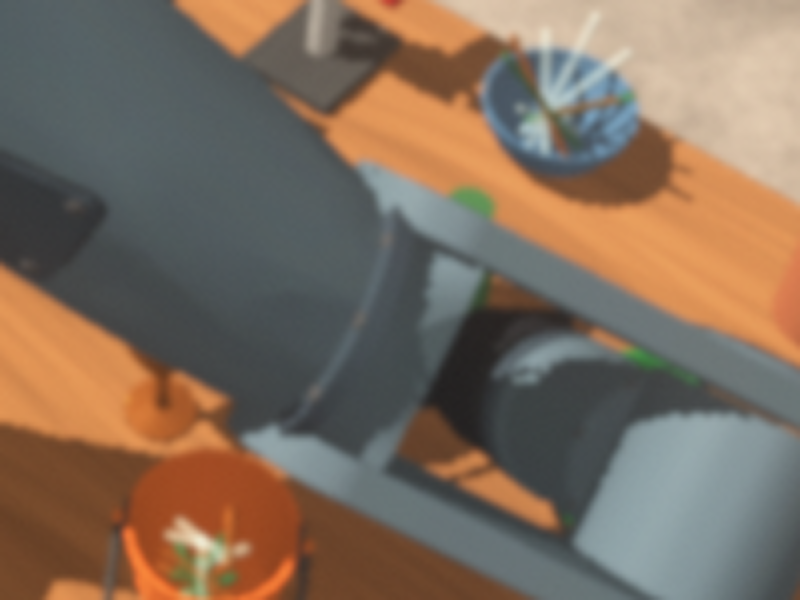

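```bash
python3 - <<'E'
from h import *
c=load('scene3');s=sense();T=R.from_quat(s['tcp_rot']);im=cv2.imread('pics/scene3.png')
im=cv2.resize(im[80:200,150:270],None,fx=6,fy=6,interpolation=cv2.INTER_CUBIC)
def proj(p):
    q=c['pose'][:3,:3].T@(p-c['pose'][:3,3]); return c['cx']+c['fx']*q[0]/-q[2], c['cy']-c['fy']*q[1]/-q[2]
for z,col in((-.012,(0,255,0)),(.022,(0,0,255))):
    u,v=proj(s['tcp_pos']+T.apply([0,0,z])); print(z,u,v,); cv2.circle(im,(int((u-150)*6),int((v-80)*6)),4,col,-1)
cv2.imwrite('pics/c8.png',im)
E
```

```text
-0.012 203.87583514164348 120.7250190073891
0.022 205.12664016571824 130.9262260297662
```

View pics/c8.png

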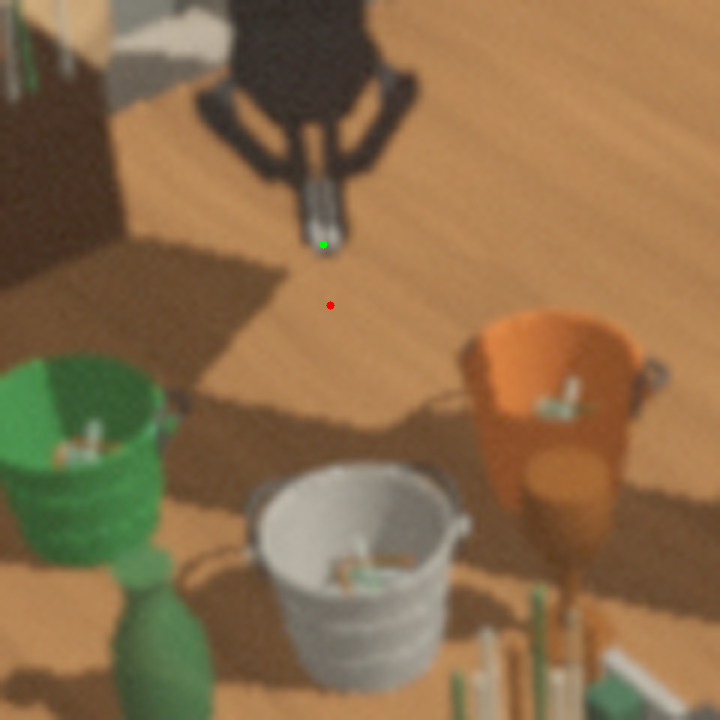

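Two independent cameras agree: the closed fingertips are about 11 mm *behind* the reported TCP, not 22 mm ahead of it. So the tool sits about 33 mm off its description, and the fingers passed short of the bar. The bail and pail are unmoved. I'll add the 33 mm and push again.

```bash
cat >> h.py <<'E'
OFF=.033
def push2(*a,**kw):
    p,q=pushpose(*a,**kw); return p+OFF*R.from_quat(q).apply([0,0,1.]),q
E
python3 - <<'E'
from h import *
t=.7
p,q=push2(-.2,t,d=.010,sgn=-1,back=.07); move_straight(p,.2)
p,q=push2(-.2,t,d=.010,sgn=-1); move_straight(p,.1)
print(sense()['contact_force'].round(2)); snap('wrist','wrist4')
for a in (-.1,.1,.3): 
    p,q=push2(a,t,sgn=-1); move_straight(p,.08); s=sense(); print(round(a,2),s['time_s'],s['contact_force'].round(2))
snap('wrist','wrist5')
E
```

```text
[-0.07 -0.23  0.61]
-0.1 13.9667 [-1.91 -0.57 -1.16]
0.1 14.3 [-0.79 -1.34 -0.21]
0.3 14.6333 [-0.26  0.65 -0.01]
```

View pics/wrist4.png

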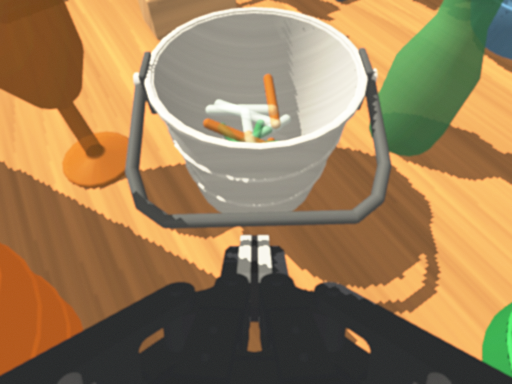

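View pics/wrist5.png

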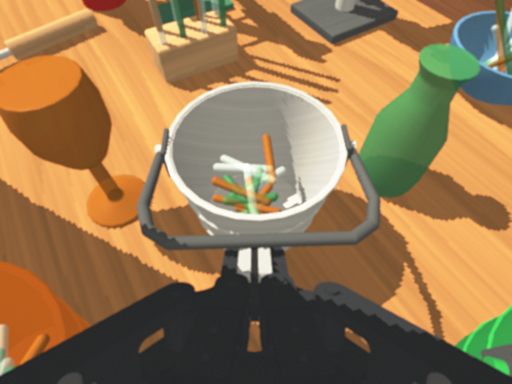

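The bail is moving now (bar at row 240, over the fingertips). I'll continue the arc with 6 mm more finger under the bar.

```bash
python3 - <<'E'
from h import *
t=.7
for a in (.32,.5,.7,.9,1.1,1.3,1.45,1.57): 
    p,q=push2(a,t,sgn=-1,p=.019); move_straight(p,.08); s=sense(); print(round(a,2),s['time_s'],s['contact_force'].round(2))
snap('wrist','wrist6');snap('scene','scene6');crop('scene6',150,80,270,200,'c9',6)
E
```

```text
0.32 14.9333 [-0.32  0.02 -0.65]
0.5 15.25 [ 0.15  0.58 -0.  ]
0.7 15.5833 [ 0.14 -0.23 -0.84]
0.9 15.9167 [1.13 0.42 0.27]
1.1 16.25 [-0.82 -0.5  -0.8 ]
1.3 16.5833 [-0.15 -0.16  0.46]
1.45 16.875 [-0.97  0.54  0.31]
1.57 17.1333 [-0.39 -0.72  0.2 ]
```

View pics/wrist6.png

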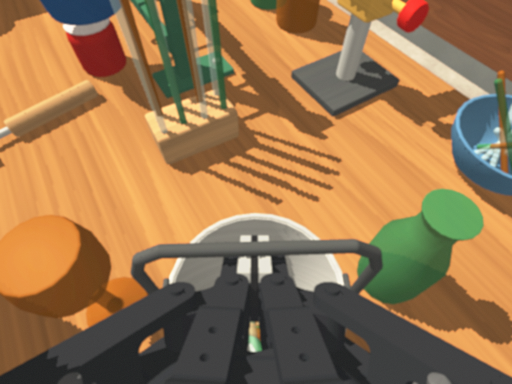

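View pics/c9.png

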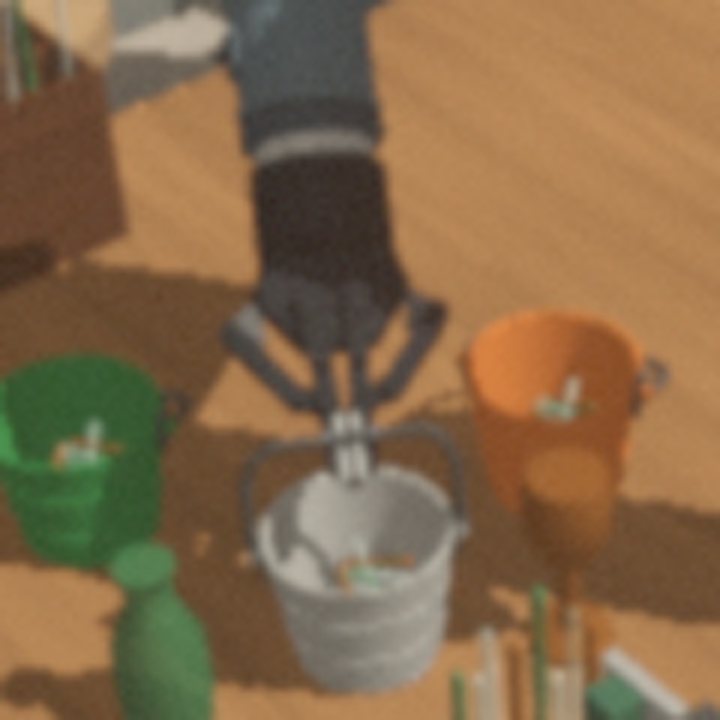

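```bash
cat >> h.py <<'E'
def barfit(tag,us,v0,v1,zmin=.05):
    c=load(tag);W=world(c);o=[]
    for u in us:
        col=W[v0:v1,u]; d=np.linalg.norm(col-c['pose'][:3,3],axis=1); d[~(col[:,2]>zmin)]=9
        i=d.argmin(); o.append(col[i])
    o=np.array(o); return o
E
python3 - <<'E'
from h import *
o=barfit('wrist6',[180,195,210,300,315,330],238,258,.1)
for q in o: print(q.round(4),((q-P)@e).round(4),((q-P)@b).round(4))
c=load('wrist6');W=world(c);p=W[205:300,150:360].reshape(-1,3); g=abs(p[:,2]-.089)<.004
from scipy.optimize import least_squares
q=p[g&(np.hypot(*(p[:,:2]-P[:2]).T)<.065)]
f=least_squares(lambda a:np.hypot(q[:,0]-a[0],q[:,1]-a[1])-.052,P[:2],loss='soft_l1',f_scale=.002);print(len(q),f.x)
E
```

```text
[ 0.5435 -0.2113  0.1569] -0.0014 0.0303
[ 0.5486 -0.215   0.158 ] -0.0019 0.024
[ 0.5539 -0.2175  0.1574] -0.0012 0.0182
[ 0.585  -0.2358  0.1576] -0.0004 -0.0179
[ 0.5911 -0.2377  0.1569] 0.0011 -0.0241
[ 0.5967 -0.2401  0.1578] 0.002 -0.0302
1663 [ 0.57019864 -0.22772476]
```

```bash
python3 - <<'E'
from h import *
t=.7
for d,bk in((.006,0),(.008,.10)):
    p,q=push2(1.57,t,d=d,sgn=-1,p=.019,back=bk); move_straight(p,.06 if bk==0 else .2)
y2=np.deg2rad(60.5); e2=np.array([np.cos(y2),np.sin(y2),0])
reach([.570,-.2265,.124+.12],quat(-k,e2)); grip(.05)
s=sense();print(s['time_s'],s['opening'],s['joint_positions'].round(2))
snap('wrist','wrist7');snap('side','side7');crop('side7',240,190,440,340,'c10',4)
E
```

```text
19.5667 0.049973569491494035 [-0.57  0.25  1.49  0.    1.4  -1.63]
```

View pics/wrist7.png

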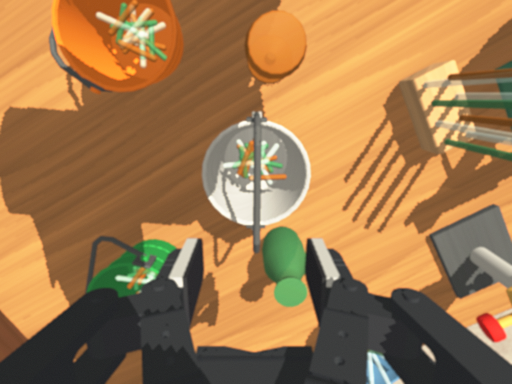

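View pics/c10.png

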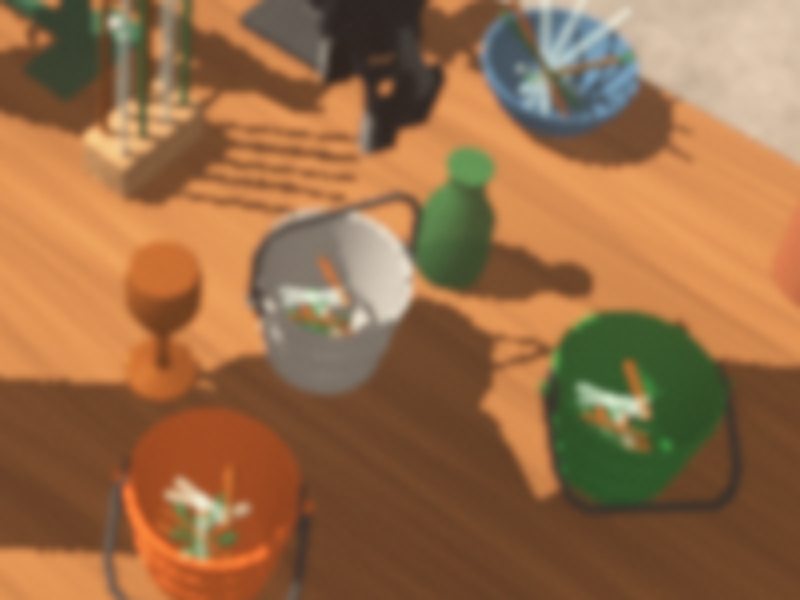

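```bash
python3 - <<'E'
from h import *
c=load('wrist7');W=world(c);s=sense();T=R.from_quat(s['tcp_rot'])
o=[]
for v in range(118,245,8):
    r=W[v,250:265]; i=np.nanargmax(r[:,2]); 
    o.append(r[i]) if r[i,2]>.14 else 0
o=np.array(o);print(len(o),o[:,2].round(4)); tl=T.inv().apply(o-s['tcp_pos']);print(tl.round(4)[::2])
d=o[-1]-o[0];print('yaw bar',np.rad2deg(np.arctan2(d[1],d[0])),o[0],o[-1],o.mean(0))
E
```

```text
15 [0.1479 0.1529 0.1569 0.1573 0.1569 0.1575 0.1574 0.1567 0.1574 0.1574
 0.1572 0.1587 0.1577 0.157  0.1572]
[[ 0.0528  0.0026  0.0961]
 [ 0.042   0.0017  0.0871]
 [ 0.0301  0.0032  0.0871]
 [ 0.0179  0.0002  0.0866]
 [ 0.0052  0.0033  0.0866]
 [-0.008   0.001   0.0868]
 [-0.0213  0.001   0.0863]
 [-0.0355  0.001   0.0869]]
yaw bar -30.510168142800328 [ 0.525286   -0.19838822  0.14789403] [ 0.60137454 -0.24322599  0.15716856] [ 0.56168179 -0.21989642  0.15640932]
```

```bash
python3 - <<'E'
from h import *
s=sense();T=R.from_quat(s['tcp_rot']); xy=(s['tcp_pos']+T.apply([.001,.0015,0]))[:2]
move_straight([*xy,.125],.12); print(sense()['contact_force'].round(2))
grip(0.0,60); s=sense(); print(s['time_s'],s['opening'],s['contact_force'].round(2))
snap('wrist','wrist8')
move_straight([*xy,.135],.04); s=sense(); print(s['contact_force'].round(2))
move_straight([*xy,.31],.12); s=sense(); print(s['time_s'],s['opening'],s['contact_force'].round(2))
snap('wrist','wrist9');snap('scene','scene9')
E
```

```text
[-1.12  0.14  0.78]
21.3 0.003697715104677804 [-0.12  0.    3.46]
[ 0.09  0.68 -3.48]
23.3583 0.004190538164639058 [ 0.13  0.4  -3.79]
```

View pics/wrist9.png

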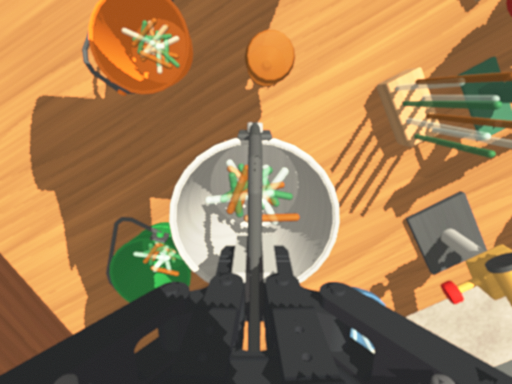

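View pics/scene9.png

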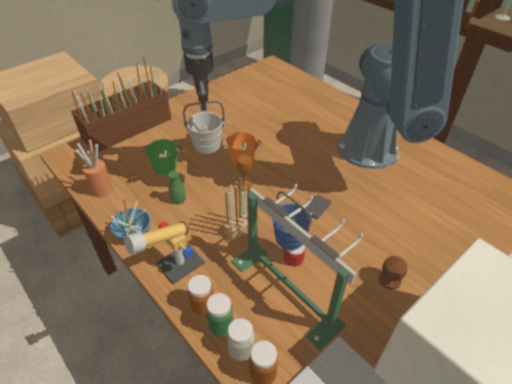

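```bash
python3 - <<'E'
from h import *
q1=quat(-k,np.array([np.cos(.5),np.sin(.5),0])); hy=-.01; hx=np.array([np.cos(hy),np.sin(hy),0]); q2=quat(-k,hx)
move_straight([.43,-.12,.31],.12,q1)
move_straight([.41,.14,.31],.15,q2)
move_straight([.455,.3175,.30],.13)
move_straight([.455,.3175,.258],.06); pause(.5)
s=sense();print(s['time_s'],s['opening'],s['tcp_pos'].round(4),s['contact_force'].round(2))
for n in('wrist','side','scene'): snap(n,n+'10')
crop('side10',130,70,290,210,'c11',5)
c=load('wrist10');W=world(c);T=R.from_quat(s['tcp_rot'])
for v in range(120,245,12):
    r=W[v,235:280]; i=np.nanargmax(r[:,2]); print(v,235+i,r[i].round(4),T.inv().apply(r[i]-s['tcp_pos']).round(4))
E
```

```text
29.8667 0.0035407447950841432 [0.455  0.3175 0.2581] [ 0.49  0.48 -3.45]
120 272 [0.4774 0.3621 0.0015] [0.0448 0.0219 0.2566]
132 253 [0.4546 0.3759 0.2558] [ 0.0584 -0.001   0.0023]
144 254 [0.4551 0.3727 0.2721] [ 0.0552 -0.0005 -0.014 ]
156 254 [0.455  0.3693 0.281 ] [ 0.0518 -0.0005 -0.0229]
168 255 [0.4554 0.3652 0.2847] [ 0.0477 -0.0001 -0.0266]
180 255 [0.4553 0.3611 0.2872] [ 0.0435 -0.0001 -0.0291]
192 250 [0.4534 0.3569 0.2896] [ 0.0394 -0.0021 -0.0315]
204 251 [0.4537 0.3522 0.2899] [ 0.0346 -0.0017 -0.0318]
216 257 [0.456  0.3474 0.2906] [ 0.0299  0.0006 -0.0325]
228 257 [0.4559 0.3422 0.2902] [ 0.0247  0.0007 -0.0321]
240 258 [0.4563 0.337  0.2901] [ 0.0195  0.0011 -0.032 ]
```

View pics/wrist10.png

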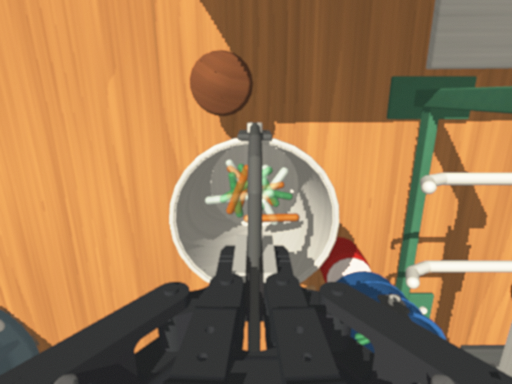

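View pics/c11.png

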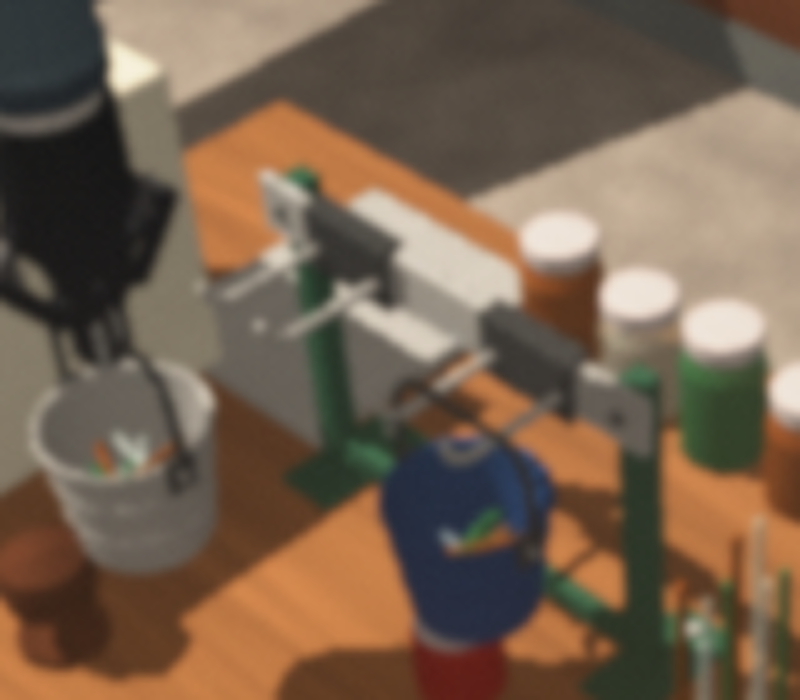

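View pics/scene10.png

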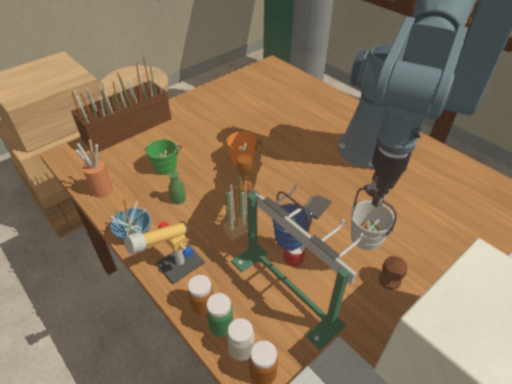

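```bash
python3 - <<'E'
from h import *
c=load('wrist10');W=world(c)
for (v0,v1) in((170,196),(256,288)):
  for u in(428,450,480,505):
    r=W[v0:v1,u]; g=r[r[:,2]>.2]; print(u,len(g),g.mean(0).round(4) if len(g) else '',g.max(0).round(4) if len(g) else '')
E
```

```text
428 19 [0.5442 0.3473 0.2491] [0.5486 0.3497 0.252 ]
450 12 [0.5644 0.3466 0.2342] [0.5657 0.349  0.2352]
480 12 [0.5813 0.3464 0.234 ] [0.5822 0.349  0.2347]
505 12 [0.5955 0.3462 0.2338] [0.5969 0.3487 0.2352]
428 12 [0.5599 0.2917 0.2351] [0.5614 0.2936 0.2372]
450 12 [0.5742 0.2908 0.2338] [0.5751 0.2936 0.2354]
480 12 [0.5925 0.2906 0.2338] [0.5936 0.2933 0.2353]
505 12 [0.6078 0.2904 0.2338] [0.6098 0.2924 0.2352]
```

```bash
python3 - <<'E'
from h import *
move_straight([.455,.3183,.248],.06)
move_straight([.586,.3183,.248],.07); s=sense();print(s['time_s'],s['contact_force'].round(2))
move_straight([.586,.3183,.213],.05); pause(.3); s=sense();print(s['time_s'],s['contact_force'].round(2))
for z in(.211,.209,.207):
    move_straight([.586,.3183,z],.02); s=sense();print(z,s['tcp_pos'][2].round(4),s['contact_force'].round(2))
    if s['contact_force'][2]>-1: break
snap('side','side11');snap('scene','scene11');crop('side11',130,70,290,210,'c12',5);crop('scene11',280,180,400,290,'c13',6)
E
```

```text
32.3583 [-0.13 -0.16 -3.46]
33.5083 [-0.05  0.05 -3.38]
0.211 0.2107 [ 0.43  0.23 -3.4 ]
0.209 0.2094 [ 0.53  0.63 -1.27]
0.207 0.209 [-3.28 -1.2   5.98]
```

View pics/c12.png

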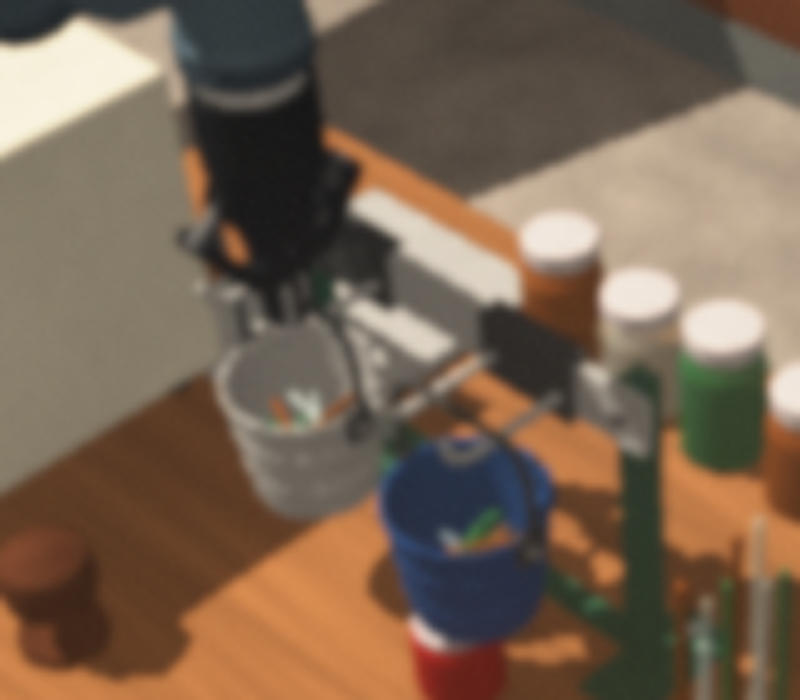

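View pics/c13.png

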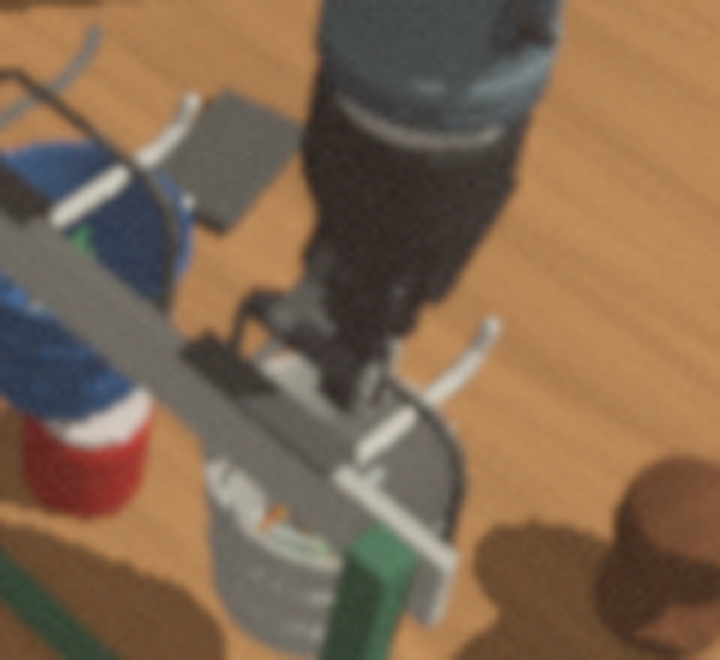

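```bash
python3 - <<'E'
from h import *
grip(.024); s=sense();print(s['time_s'],s['opening'],s['contact_force'].round(2))
move_straight([.585,.3183,.235],.04); print(sense()['contact_force'].round(2))
move_straight([.585,.3183,.36],.12); s=sense();print(s['time_s'],s['contact_force'].round(2))
move_straight([.45,.25,.40],.15)
for n in('wrist','side','scene'): snap(n,n+'12')
crop('side12',130,70,290,210,'c14',5);crop('scene12',240,180,380,290,'c15',5)
print(sense()['time_s'])
E
```

```text
34.6917 0.023880397579584937 [0.16 0.12 0.82]
[-0.23  0.29  0.58]
36.7333 [-0.65 -0.62 -0.37]
38.075
```

View pics/c14.png

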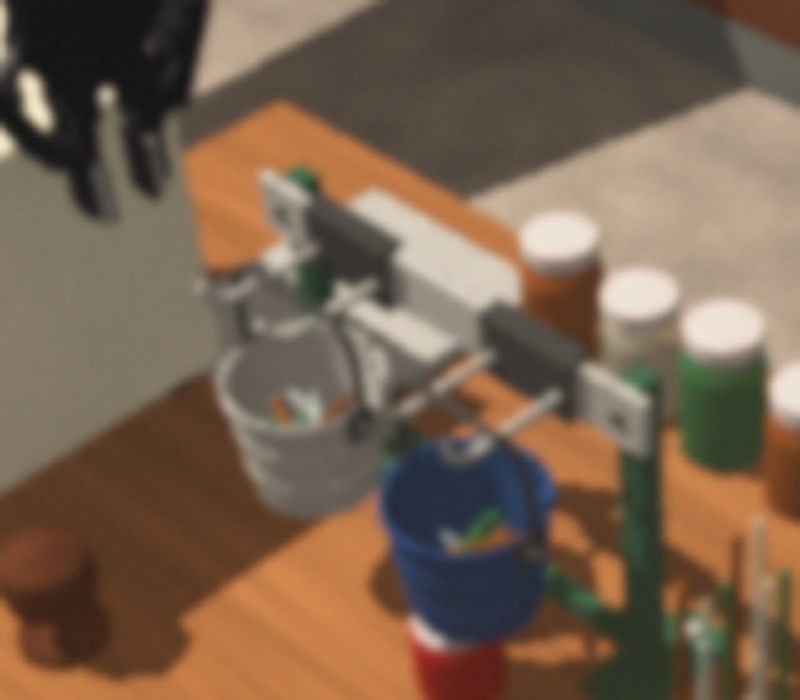

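View pics/c15.png

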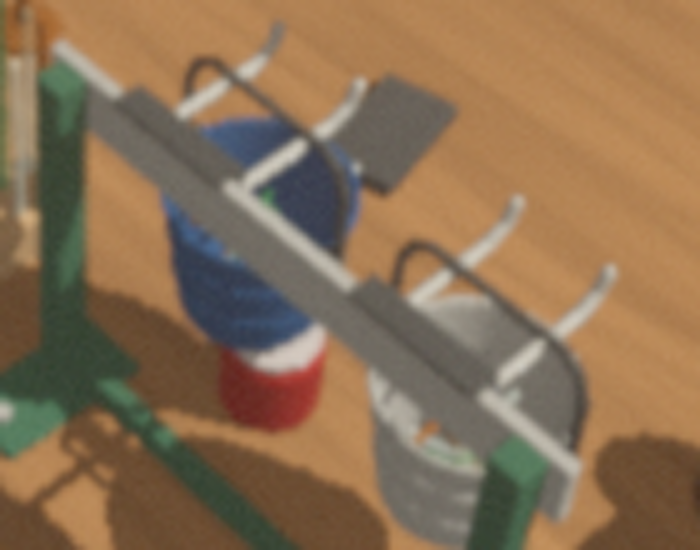

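View pics/wrist12.png

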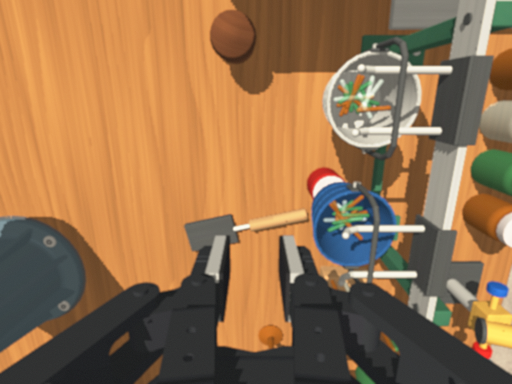

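View pics/scene12.png

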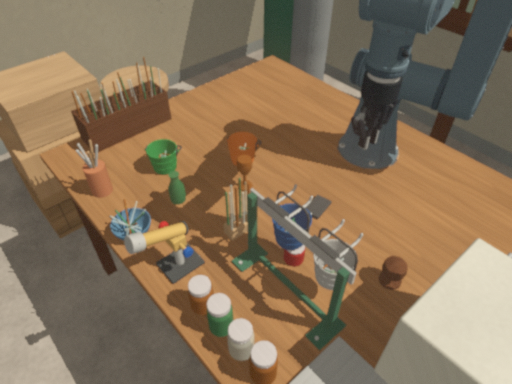

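The steel pail hangs on both prongs (wrist view: bar at u≈402 crossing prongs at rows 68 and 130), with the blue pail still on its hook. One check of position and stillness, then I'll hand in.

```bash
python3 - <<'E'
from h import *
pause(1.0); snap('wrist','wrist13')
for t in('wrist12','wrist13'):
    W=world(load(t)); o=[]
    for v in range(44,152,3):
        r=W[v,385:420]; c=load(t)['color'][v,385:420].astype(int).max(1); r=r[(c<125)&(r[:,2]>.225)]
        if len(r): o.append(r.mean(0))
    o=np.array(o); print(t,len(o),o.min(0).round(4),o.max(0).round(4),'mid x',np.median(o[:,0]).round(4),'mid y',((o[:,1].min()+o[:,1].max())/2).round(4),'z',np.median(o[:,2]).round(4))
a,b2=[load(t)['color'].astype(int) for t in('wrist12','wrist13')]; print('mean diff pail',abs(a-b2)[40:160,320:425].mean(), 'static',abs(a-b2)[200:260,80:180].mean())
job_done(); print(sense()['time_s'])
E
```

```text
wrist12 36 [0.5837 0.2726 0.2316] [0.5864 0.3677 0.2403] mid x 0.5854 mid y 0.3202 z 0.2399
wrist13 36 [0.584  0.2726 0.2312] [0.5865 0.3678 0.2407] mid x 0.5853 mid y 0.3202 z 0.2397
mean diff pail 1.4401322751322752 static 0.8107777777777778
the job is handed in; nothing more can be done
the job is handed in; nothing more can be done
```

The steel pail is hanging by its bail across both prongs of the empty (left) hook, and I have handed the job in at about 39 s of the 64 s. No verdict is reported, so what follows rests on my own checks.

**What I did:** With the pail standing on the bench, I pushed the folded bail up from below with closed fingers until it stood upright. I then gripped the bar from above, carried the pail round in front of the rack, lowered it onto the prongs, opened the gripper and backed away.

**Last checks:**
- **Position:** the bar's middle measured (0.585, 0.320). That is about 2 mm from the middle between the prongs, and the bar lies behind the tips. Its upper surface is at z = 0.240, which fits a bar resting on the prongs.
- **Stillness:** the bar's position agreed within 0.4 mm between two pictures 1 s apart. The image difference was slightly larger around the pail (1.4) than on a static patch (0.8).
- **Surroundings:** in the last pictures the blue pail still hung and the other things looked in place. I checked these by eye and did not measure them.
- **Robot:** the gripper was clear of everything.

**What disagreed:** two cameras showed the closed fingertips about 11 mm behind the reported TCP, not 22 mm ahead as described. Because of this the first push missed the bail and moved nothing. I corrected by 33 mm, and the grasp and hanging heights then came out as expected.

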